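# Unstack the printing blocks onto their colour trays

### The job

Get the table ready for printing: take the stack of hand printing blocks apart and set each block face down on the bed of the tray of its own colour, in the middle of the tray and square with it (long side along long side). Put the blocks down gently, do not drop them, and leave the two dye jars where they stand.

Things in the scene. Friction and masses are not known exactly. Their poses are not given: they have to be found in the camera images.
- block_white: white printing block, top of the stack, on the yellow one's grip. Brown wood, white shoulder: body 62 x 42 mm (x by y), 22 thick, flat carved face below; on top a centred grip bar 42 long (x), 22 wide (y), 20 high, flat upright sides: pinch its 22 mm. 42 high in all, about 60 g. Origin: underside centre; z up. Stacked loose and flat, within 5 mm and 0.12 rad of the grip below. Half-turn symmetric.
- block_yellow: yellow printing block, on the green one's grip. Brown wood, yellow shoulder: body 80 x 58 mm (x by y), 22 thick, flat carved face below; on top a centred grip bar 54 long (x), 30 wide (y), 20 high, flat upright sides: pinch its 30 mm. 42 high in all, about 110 g. Origin: underside centre; z up. Stacked loose and flat, within 5 mm and 0.12 rad of the grip below. Half-turn symmetric.
- block_green: green printing block, on the blue one's grip. Brown wood, green shoulder: body 98 x 74 mm (x by y), 22 thick, flat carved face below; on top a centred grip bar 68 long (x), 38 wide (y), 20 high, flat upright sides: pinch its 38 mm. 42 high in all, about 180 g. Origin: underside centre; z up. Stacked loose and flat, within 5 mm and 0.12 rad of the grip below. Half-turn symmetric.
- block_blue: blue printing block, bottom of the stack, on the table. Brown wood, blue shoulder: body 120 x 92 mm (x by y), 22 thick, flat carved face below; on top a centred grip bar 84 long (x), 46 wide (y), 20 high, flat upright sides: pinch its 46 mm. 42 high in all, about 280 g. Origin: underside centre; z up. Stacked loose and flat, within 5 mm and 0.12 rad of the grip below. Half-turn symmetric.
- tray_white: white colour tray, fixed on the table: shallow pale wooden tray 162 x 134 mm outside (x by y), 24 mm high, walls 8 mm thick, with a flat hard bed dyed white, 146 x 118 mm, 10 mm above the table. Origin: centre of its underside, on the table; x along its long side. All trays are alike but for colour.
- tray_yellow: yellow colour tray, fixed on the table: shallow pale wooden tray 162 x 134 mm outside (x by y), 24 mm high, walls 8 mm thick, with a flat hard bed dyed yellow, 146 x 118 mm, 10 mm above the table. Origin: centre of its underside, on the table; x along its long side. All trays are alike but for colour.
- tray_green: green colour tray, fixed on the table: shallow pale wooden tray 162 x 134 mm outside (x by y), 24 mm high, walls 8 mm thick, with a flat hard bed dyed green, 146 x 118 mm, 10 mm above the table. Origin: centre of its underside, on the table; x along its long side. All trays are alike but for colour.
- tray_blue: blue colour tray, fixed on the table: shallow pale wooden tray 162 x 134 mm outside (x by y), 24 mm high, walls 8 mm thick, with a flat hard bed dyed blue, 146 x 118 mm, 10 mm above the table. Origin: centre of its underside, on the table; x along its long side. All trays are alike but for colour.
- jar_orange: closed amber glass dye jar with an orange lid, 58 mm across, 82 mm high, 220 g, standing loose on the table. Origin: centre of its underside. Not to be moved.
- jar_black: closed amber glass dye jar with a black lid, 58 mm across, 82 mm high, 220 g, standing loose on the table. Origin: centre of its underside. Not to be moved.
Not all that is in view belongs to the job. Leave any pink or red look-alike of the block_green alone.

How it is judged:
By the outcome, as a careful person would: the job done as asked, in the order asked, and still so for the second after the job is handed in, with the robot touching nothing.
It also fails if it takes over 125 s, if anything falls off the work surface, if the arm or the gripper's body presses on something with over 40 N, if the wrist force passes 120 N, or if a joint passes its speed limit or range.

### The arm

A 7-joint arm with a two-finger parallel gripper is mounted at the origin on the work surface. World frame = base frame: x ahead of the robot, y to its left, z up, the work surface at z = 0. Lengths are in m, angles in rad, forces in N, time in s.
With the tool pointing down it reaches from about 0.425 to 0.925 m from the base axis. Payload 6.8 kg.
Tool frame: the origin (TCP) lies midway between the tips of the shut fingers; the grasp point (between the pads) lies 19 mm behind it; z points along the fingers, y is the line along which they close (so a half turn about z gives the same grasp; the last joint's range is limited). The gripper opens to 85 mm and grips with 20 to 120 N. Pads are 22 mm wide; open, the fingers measure 114 mm over their backs; the gripper's body (76 mm by 85 mm) begins 54 mm behind the grasp point. The pads swing forward as they close: fully open they stand 13 mm farther back than shut.
Start: joints at [1.102, 0.477, 0.022, 1.555, -0.011, 1.109, -0.083], TCP at [0.238, -0.632, 0.231] pointing down, gripper open.
Joint ranges: [-2.96, 2.96], [-0.34, 2.1], [-1.41, 1.46], [0.24, 2.44], [-1.37, 4.51], [0.17, 1.92], [-2.96, 2.96]. Speed limits (rad/s): [2.39, 2.39, 3.14, 3.14, 3.14, 3.14, 3.14].

### API

Orientations are given as a unit quaternion [x, y, z, w].
In Python, from rig import sense, optics, hand_in gives the robot as it stands.
- The arm moves only by the tool servo_tool, never from a script. Its argument "rows" is a list of rows, each an object of numbers: "tx", "ty", "tz": the shift along the world's x, y, z in m; "twist": the turn about the world's z in degrees. In form: [{"tx": .., "ty": .., "tz": .., "twist": ..}, ...]. A call has 1 to 10 rows; each row is the pose to reach, as a shift and turn from the pose commanded when the call began; what a row does not reach only later rows make up. A row lasts 1/8 s, in which the tool goes at most 62.5 mm and 10.7 degrees, less where a joint would pass 70% of its speed; a pose out of reach is approached as far as the arm can. A call with a gripper value outside its range is refused whole. "hand" is the closure, from 0 (fully open) to 1 (shut), set as the call begins (left out, the last holds). The fingers move at their own pace and stop on an object; "newtons" is the grip in N (left out, the last holds). Time passes only in rows, so rows that repeat a pose let the fingers close. It gives the time, the measured TCP pose, the force, the opening and the grip force at its end, in the units of the state.
- sense(): the state, without advancing time (a new reading comes with each control period).
- optics.camera(name): name is "scene" or "top"; returns (picture, depth): 420x560x3 uint8, blue, green, red; 420x560 float32, m along the optical axis (not along the pixel's ray), 0 where there is no reading.
- optics.camera_info(name): a dict with "intrinsics" (3x3 intrinsics, pixels), "world_from_camera" (4x4, takes a point from camera to world coordinates). Camera axes: x right, y up, looking along -z (the intrinsics and any distortion apply to the point x, -y, -z); pixel columns grow to the right and rows downward; lengths in m; the calibration is good to about 2 mm. A picture is of the moment at which its call begins. camera_info takes no time and is no camera call.
- hand_in(): hands the job in; it is judged then, once.
Trained networks look in the newest picture that a camera, given by its name, has taken for a name from the list of things; names that differ only in an ending like _2 or _b are one class to them, and where a whole thing is asked for, a point or a joint stands for the part that bears it (a point fixed in the world has none). Each returns a list of dicts, best first, with "confidence" (0 to 1); they miss things now and then, are a little off and sometimes report something else, mostly with a low value. They report only what shows in the picture. A call takes as long as a camera call. They do not tell look-alikes from the thing itself.
- optics.recognise(camera, target): "xyz" ([x, y, z] in m, in the coordinates of the camera as it stood for that picture, good to about 4 mm: the middle of the surface that is visible of it).
The state is a dict: "t": time; "joint_pos": joint angles; "joint_velocities": joint speeds; "tau": joint torques, N m; "position": TCP position; "tool_rot": TCP orientation; "ft_force": force on the tool from outside, world axes, zero at the start; "moment": the same for the moment, N m; "gripper_width": finger opening in m; "finger_force": force on a finger pad.
Only numpy, scipy, OpenCV 4.12 (cv2) and the standard library are available. Lean on these libraries where they do the work, as an engineer would, in place of code of your own. Each camera call takes 0.05 s, during which the arm holds its last target. There are 200 camera calls.

## Working session

There is one attempt and no reset: what is moved stays moved. The work goes in short steps, Python scripts to look and compute and a tool call to move; the robot and the scene stay as the last step left them, time stands still between calls to the robot, and variables do not carry over. Pictures are saved under pics/ and viewed, at most 14 in all, crops included, and the job is handed in when it is done.

Besides the shell and the picture viewer there is one more tool, called as name(argument=value, ...), one argument or row to a line, values as JSON. servo_tool: Moves the arm, as the interface text tells. Its arguments: {"type":"object","properties":{"rows":{"type":"array","items":{"type":"object","properties":{"tx":{"type":"number"},"ty":{"type":"number"},"tz":{"type":"number"},"twist":{"type":"number"}}}},"hand":{"type":"number"},"newtons":{"type":"number"}},"required":["rows"]}

```bash
mkdir -p pics
cat > h.py <<'E'
import numpy as np, cv2
from rig import sense, optics, hand_in
def cam(n):
    p,d=optics.camera(n); i=optics.camera_info(n)
    K=np.array(i["intrinsics"]);T=np.array(i["world_from_camera"])
    v,u=np.mgrid[:420,:560]
    x=(u-K[0,2])/K[0,0]*d; y=(v-K[1,2])/K[1,1]*d
    P=np.stack([x,-y,-d,np.ones_like(d)],-1)@T.T
    P=P[...,:3]; P[d==0]=np.nan
    return p,P,K,T
E
python3 - <<'E'
from h import *
for n in("scene","top"):
    p,P,K,T=cam(n); cv2.imwrite(f"pics/{n}0.png",p); np.savez(f"{n}0.npz",p=p,P=P,K=K,T=T)
    print(n,K.round(1).tolist(),T.round(3).tolist(), [k for k in optics.camera_info(n)])
s=sense();print(s)
E
```

```text
scene [[472.6, 0.0, 281.2], [0.0, 472.6, 215.9], [0.0, 0.0, 1.0]] [[0.628, -0.589, 0.508, 1.135], [0.778, 0.459, -0.429, -0.562], [0.019, 0.665, 0.747, 1.07], [0.0, 0.0, 0.0, 1.0]] ['intrinsics', 'world_from_camera']
top [[460.1, 0.0, 283.1], [0.0, 460.1, 207.2], [0.0, 0.0, 1.0]] [[0.0, 0.992, -0.125, 0.286], [-1.0, 0.001, 0.005, 0.022], [0.005, 0.125, 0.992, 1.51], [0.0, 0.0, 0.0, 1.0]] ['intrinsics', 'world_from_camera']
{'t': 0.1, 'joint_pos': array([ 1.10189604,  0.47772652,  0.0223441 ,  1.5563288 , -0.01149897,
        1.10927068, -0.08310206]), 'joint_velocities': array([ 0.00026526, -0.00100771,  0.00037267, -0.00186253, -0.00176052,
        0.00043961,  0.0018579 ]), 'tau': array([ 3.69136833e-03, -5.97762501e+01,  1.61287844e+00, -2.81958640e+01,
        1.27497417e-02,  4.99593691e-03, -2.53419796e-05]), 'position': array([ 0.2380996 , -0.63106321,  0.2304269 ]), 'tool_rot': array([ 9.83770100e-01,  1.79431731e-01, -2.01641563e-04, -7.76833334e-04]), 'ft_force': array([ 0.15228826, -0.40479995, -0.23442465]), 'moment': array([-0.02417681, -0.0106184 ,  0.02288278]), 'finger_force': 0.0, 'gripper_width': 0.08541428725875884}
```

View pics/top0.png

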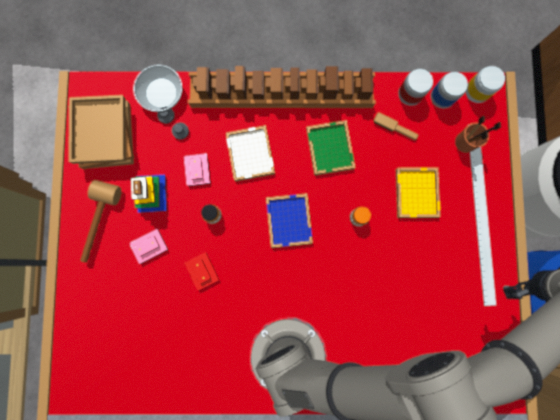

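View pics/scene0.png

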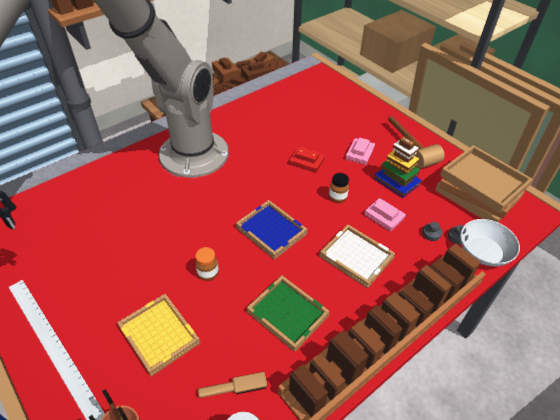

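Top view: stack at about (148,190), trays white (250,154), green (330,147), yellow (418,192), blue (289,221), jars (211,214) and (361,216); pink and red look-alikes at (197,168), (148,246), (201,271). The scene view agrees with this (stack at (402,168)).

```bash
cat > m.py <<'E'
from h import *
def rect(Q,name):
    (c,(w,h),a)=cv2.minAreaRect((Q[:,:2]*1000).astype(np.float32))
    if w<h: w,h,a=h,w,a+90
    a=(a+90)%180-90
    print(f"{name}: c=({c[0]:.1f},{c[1]:.1f}) {w:.0f}x{h:.0f} long-axis {a:.1f}deg z={np.median(Q[:,2])*1000:.1f} n={len(Q)}")
def near(P,c,r,lo,hi):
    return (np.hypot(P[...,0]-c[0],P[...,1]-c[1])<r)&(P[...,2]>lo)&(P[...,2]<hi)
E
python3 - <<'E'
from m import *
D={n:np.load(n+"0.npz") for n in("top","scene")}
P=D["top"]["P"]
px=dict(white=(250,154),green=(330,147),yellow=(418,192),blue=(289,221))
for k,(u,v) in px.items():
    c=P[v,u]; print(k,"bed",c.round(3))
    for n in D:
        Q=D[n]["P"]; rect(Q[near(Q,c,.115,.018,.035)],f" {n} rim")
        b=near(Q,c,.04,-.05,.05); print("   bed z",np.nanmedian(Q[b][:,2]).round(4),np.nanstd(Q[b][:,2]).round(4))
for k,(u,v) in dict(stack=(140,188),black=(211,214),orange=(361,216),tbl=(250,280)).items(): print(k,P[v,u].round(3))
c=P[190,145]
for n in D:
    Q=D[n]["P"]
    for nm,z in zip(["bb","bg","gb","gg","yb","yg","wb","wg"],[.022,.042,.064,.084,.106,.126,.148,.168]):
        q=Q[near(Q,c,.09,z-.007,z+.007)]
        if len(q)>4: rect(q,n+nm)
for n,(x0,x1,y0,y1) in dict(top=(115,180,160,225),scene=(360,440,125,205)).items():
    cv2.imwrite(f"pics/c_{n}.png",cv2.resize(D[n]["p"][y0:y1,x0:x1],None,fx=8,fy=7,interpolation=cv2.INTER_CUBIC))
i=np.hstack([cv2.resize(cv2.imread(f"pics/c_{n}.png"),(400,400)) for n in D]);cv2.imwrite("pics/cc.png",i)
E
```

```text
white bed [0.655 0.126 0.008]
 top rim: c=(656.5,124.8) 165x134 long-axis 10.6deg z=23.4 n=435
   bed z 0.0097 0.0033
 scene rim: c=(657.6,122.7) 164x138 long-axis 10.7deg z=22.8 n=603
   bed z 0.0096 0.0022
green bed [ 0.68  -0.142  0.006]
 top rim: c=(675.5,-142.8) 164x135 long-axis 9.3deg z=22.9 n=413
   bed z 0.0094 0.0032
 scene rim: c=(677.4,-143.9) 164x137 long-axis 9.7deg z=23.1 n=766
   bed z 0.0095 0.0022
yellow bed [ 0.528 -0.433  0.004]
 top rim: c=(523.9,-428.0) 163x136 long-axis 0.2deg z=23.2 n=442
   bed z 0.0091 0.0033
 scene rim: c=(526.6,-429.8) 166x135 long-axis 0.0deg z=23.1 n=817
   bed z 0.0097 0.002
blue bed [ 0.43  -0.004  0.014]
 top rim: c=(431.8,-4.3) 163x134 long-axis 6.1deg z=23.2 n=439
   bed z 0.0094 0.0033
 scene rim: c=(433.3,-6.0) 168x138 long-axis 6.0deg z=22.6 n=550
   bed z 0.0097 0.0022
stack [0.513 0.439 0.165]
black [0.445 0.24  0.081]
orange [ 0.439 -0.228  0.084]
tbl [0.239 0.122 0.004]
topbb: c=(520.0,445.7) 121x93 long-axis 3.7deg z=21.3 n=332
topgb: c=(517.2,448.9) 99x77 long-axis 2.4deg z=63.4 n=223
topgg: c=(506.0,426.6) 89x40 long-axis -27.6deg z=87.1 n=9
topyb: c=(517.4,446.6) 82x59 long-axis 7.9deg z=105.7 n=206
topyg: c=(501.7,434.7) 56x24 long-axis -32.5deg z=127.7 n=11
topwb: c=(516.1,448.3) 64x44 long-axis 4.6deg z=147.7 n=169
topwg: c=(515.6,448.4) 43x23 long-axis 5.0deg z=167.5 n=114
scenebb: c=(521.5,443.5) 123x97 long-axis 4.7deg z=21.4 n=401
scenebg: c=(534.3,424.1) 115x56 long-axis 36.4deg z=44.8 n=56
scenegb: c=(520.8,448.6) 103x79 long-axis 0.0deg z=63.0 n=290
scenegg: c=(530.5,427.4) 90x41 long-axis 36.0deg z=86.5 n=48
sceneyb: c=(518.8,442.9) 82x63 long-axis 9.0deg z=105.2 n=220
sceneyg: c=(526.4,434.8) 69x32 long-axis 36.1deg z=125.9 n=61
scenewb: c=(518.4,442.5) 64x42 long-axis 11.9deg z=147.1 n=147
scenewg: c=(517.7,447.0) 42x28 long-axis 9.0deg z=167.0 n=88
```

View pics/cc.png

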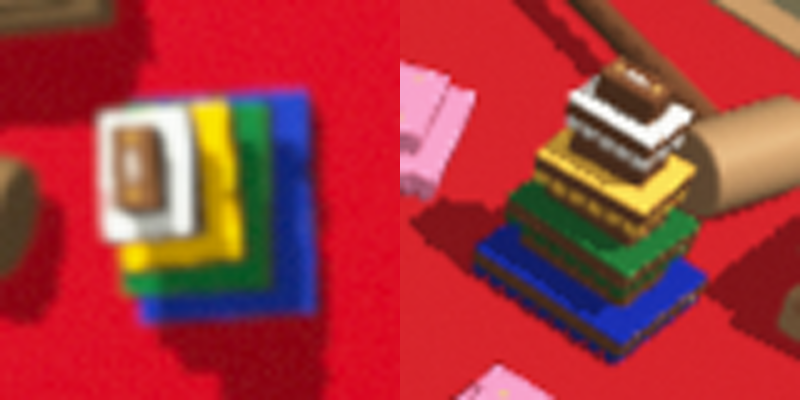

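The crops show the stack squarely piled (white grip at top-crop (138,168)), and both views agree with the sizes and heights given. I'm moving over the stack.

servo_tool(
  rows=[
    {"tx":0.322,"ty":0.331,"tz":0.03,"twist":-8},
    {"tx":0.322,"ty":0.331,"tz":0.03,"twist":-8},
    {"tx":0.322,"ty":0.331,"tz":0.03,"twist":-8},
    {"tx":0.322,"ty":0.331,"tz":0.03,"twist":-8},
    {"tx":0.322,"ty":0.331,"tz":0.03,"twist":-8},
    {"tx":0.322,"ty":0.331,"tz":0.03,"twist":-8},
    {"tx":0.322,"ty":0.331,"tz":0.03,"twist":-8},
    {"tx":0.322,"ty":0.331,"tz":0.03,"twist":-8},
  ],
  hand=0,
  newtons=40,
)

```text
t: 1.1
position: [0.5633, -0.2956, 0.2611]
tool_rot: [0.994, 0.113, 0.001, -0.001]
ft_force: [-0.4, -0.4, 0.3]
gripper_width: 0.0854
finger_force: 0.0
```

servo_tool(
  rows=[
    {"tx":0.04,"ty":0.4,"tz":0,"twist":-8},
    {"tx":0.04,"ty":0.4,"tz":0,"twist":-8},
    {"tx":0.04,"ty":0.4,"tz":0,"twist":-8},
    {"tx":0.04,"ty":0.4,"tz":0,"twist":-8},
    {"tx":0.04,"ty":0.4,"tz":0,"twist":-8},
    {"tx":0.04,"ty":0.4,"tz":0,"twist":-8},
    {"tx":0.04,"ty":0.4,"tz":0,"twist":-8},
  ],
)

```text
t: 1.98
position: [0.5995, 0.1047, 0.261]
tool_rot: [0.999, 0.044, -0.0, -0.001]
ft_force: [0.7, -1.3, -0.3]
gripper_width: 0.085
finger_force: 0.0
```

servo_tool(
  rows=[
    {"tx":-0.083,"ty":0.347},
    {"tx":-0.083,"ty":0.347},
    {"tx":-0.083,"ty":0.347},
    {"tx":-0.083,"ty":0.347},
    {"tx":-0.083,"ty":0.347},
    {"tx":-0.083,"ty":0.347},
    {"tx":-0.083,"ty":0.347},
    {"tx":-0.083,"ty":0.347},
    {"tx":-0.083,"ty":0.347},
  ],
)

```text
invalid input at $.rows[0]: expected keys tx, ty, tz, twist
```

```bash
cat > s.py <<'E'
from h import *
def st():
    s=sense();q=s["tool_rot"];from scipy.spatial.transform import Rotation as R
    M=R.from_quat(q).as_matrix()
    print("t",round(s["t"],2),"p",(s["position"]*1000).round(1),"yaw",np.degrees(np.arctan2(M[1,0],M[0,0])).round(2),"tilt",M[:,2].round(3),"j",s["joint_pos"].round(2),"w",round(s["gripper_width"]*1000,1),"ff",round(float(s["finger_force"]),1),"F",np.round(s["ft_force"],1))
if __name__=="__main__": st()
E
python3 s.py
```

```text
t 1.98 p [599.5 104.7 261. ] yaw 5.01 tilt [-0.001  0.002 -1.   ] j [-0.09  0.35 -0.24  1.67  0.09  1.12 -1.84] w 85.0 ff 0.0 F [ 0.7 -1.3 -0.3]
```

servo_tool(
  rows=[
    {"tx":-0.083,"ty":0.347,"tz":0,"twist":0},
    {"tx":-0.083,"ty":0.347,"tz":0,"twist":0},
    {"tx":-0.083,"ty":0.347,"tz":0,"twist":0},
    {"tx":-0.083,"ty":0.347,"tz":0,"twist":0},
    {"tx":-0.083,"ty":0.347,"tz":0,"twist":0},
    {"tx":-0.083,"ty":0.347,"tz":0,"twist":0},
    {"tx":-0.083,"ty":0.347,"tz":0,"twist":0},
    {"tx":-0.083,"ty":0.347,"tz":0,"twist":0},
    {"tx":-0.083,"ty":0.347,"tz":0,"twist":0},
    {"tx":-0.083,"ty":0.347,"tz":0,"twist":0},
  ],
)

```text
t: 3.22
position: [0.5182, 0.445, 0.2614]
tool_rot: [0.999, 0.04, 0.0, 0.0]
ft_force: [0.5, 1.3, 0.4]
gripper_width: 0.0854
finger_force: 0.0
```

```bash
python3 s.py
```

```text
t 3.23 p [518.2 445.  261.4] yaw 4.55 tilt [ 0. -0. -1.] j [-0.58  0.49 -0.33  1.48  0.16  1.2  -2.42] w 85.4 ff 0.0 F [0.5 1.3 0.4]
```

servo_tool(
  rows=[
    {"tx":-0.001,"ty":0.001,"tz":-0.03,"twist":0.5},
    {"tx":-0.001,"ty":0.001,"tz":-0.06,"twist":0.5},
    {"tx":-0.001,"ty":0.001,"tz":-0.085,"twist":0.5},
    {"tx":-0.001,"ty":0.001,"tz":-0.1,"twist":0.5},
    {"tx":-0.001,"ty":0.001,"tz":-0.108,"twist":0.5},
    {"tx":-0.001,"ty":0.001,"tz":-0.108,"twist":0.5},
    {"tx":-0.001,"ty":0.001,"tz":-0.108,"twist":0.5},
  ],
)

```text
t: 4.1
position: [0.5168, 0.4479, 0.1544]
tool_rot: [0.999, 0.045, 0.001, -0.001]
ft_force: [-0.8, 0.1, -0.3]
gripper_width: 0.0852
finger_force: 0.0
```

```bash
python3 s.py
```

```text
t 4.1 p [516.8 447.9 154.4] yaw 5.17 tilt [ 0.001  0.001 -1.   ] j [-0.59  0.58 -0.32  1.58  0.2   1.01 -2.45] w 85.2 ff 0.0 F [-0.8  0.1 -0.3]
```

servo_tool(
  rows=[
    {"tx":0,"ty":0,"tz":0,"twist":0},
    {"tx":0,"ty":0,"tz":0,"twist":0},
    {"tx":0,"ty":0,"tz":0,"twist":0},
    {"tx":0,"ty":0,"tz":0,"twist":0},
    {"tx":0,"ty":0,"tz":0,"twist":0},
    {"tx":0,"ty":0,"tz":0,"twist":0},
    {"tx":0,"ty":0,"tz":0,"twist":0},
    {"tx":0,"ty":0,"tz":0,"twist":0},
  ],
  hand=1,
  newtons=30,
)

```text
t: 5.1
position: [0.5164, 0.4476, 0.1535]
tool_rot: [0.999, 0.045, 0.0, -0.0]
ft_force: [-0.2, 0.9, 2.3]
gripper_width: 0.0211
finger_force: 34.3
```

servo_tool(
  rows=[
    {"tx":0,"ty":0,"tz":0.005,"twist":0},
    {"tx":0,"ty":0,"tz":0.02,"twist":0},
    {"tx":0,"ty":0,"tz":0.04,"twist":0},
    {"tx":0,"ty":0,"tz":0.06,"twist":0},
    {"tx":0,"ty":0,"tz":0.07,"twist":0},
    {"tx":0,"ty":0,"tz":0.07,"twist":0},
  ],
)

```text
t: 5.85
position: [0.5167, 0.4478, 0.2246]
tool_rot: [0.999, 0.045, 0.001, -0.001]
ft_force: [-0.0, -1.3, -0.7]
gripper_width: 0.0214
finger_force: 34.0
```

```bash
cat > stack.py <<'E'
from m import *; import sys
from s import st; st()
zs=[float(z) for z in sys.argv[1:]]
for n in("scene","top"):
    p,Q,K,T=cam(n)
    for z in zs:
        q=Q[near(Q,(.518,.446),.1,z-.006,z+.006)]
        if len(q)>4: rect(q,f"{n} {z}")
E
python3 stack.py .022 .064 .106 .126 .148 .168
```

```text
t 5.85 p [516.7 447.8 224.6] yaw 5.17 tilt [ 0.002  0.001 -1.   ] j [-0.58  0.52 -0.33  1.52  0.18  1.13 -2.42] w 21.4 ff 34.0 F [-0.  -1.3 -0.7]
scene 0.022: c=(522.5,443.7) 124x99 long-axis 6.8deg z=21.3 n=389
scene 0.064: c=(519.6,445.5) 102x78 long-axis 6.2deg z=63.3 n=270
scene 0.106: c=(518.9,443.1) 84x62 long-axis 12.3deg z=105.3 n=210
scene 0.126: c=(519.8,446.5) 53x35 long-axis 4.3deg z=124.9 n=135
top 0.022: c=(548.0,434.5) 66x65 long-axis 3.7deg z=21.3 n=118
top 0.064: c=(546.4,421.9) 41x17 long-axis 3.4deg z=64.6 n=54
top 0.106: c=(545.8,432.0) 26x22 long-axis 11.0deg z=105.7 n=42
```

servo_tool(
  rows=[
    {"tx":0.006,"ty":-0.013,"tz":0,"twist":0.3},
    {"tx":0.017,"ty":-0.04,"tz":0,"twist":0.7},
    {"tx":0.034,"ty":-0.08,"tz":0,"twist":1.5},
    {"tx":0.053,"ty":-0.122,"tz":0,"twist":2.5},
    {"tx":0.072,"ty":-0.165,"tz":0,"twist":3.3},
    {"tx":0.09,"ty":-0.208,"tz":0,"twist":4},
    {"tx":0.108,"ty":-0.25,"tz":0,"twist":4.7},
    {"tx":0.124,"ty":-0.286,"tz":0,"twist":5.2},
    {"tx":0.135,"ty":-0.311,"tz":0,"twist":5.4},
    {"tx":0.14,"ty":-0.324,"tz":0,"twist":5.4},
  ],
)

```text
t: 7.2
position: [0.6567, 0.12, 0.2225]
tool_rot: [0.996, 0.09, -0.001, 0.001]
ft_force: [0.2, 0.1, 0.2]
gripper_width: 0.0209
finger_force: 34.0
```

servo_tool(
  rows=[
    {"tx":0,"ty":0,"tz":-0.01,"twist":0},
    {"tx":0,"ty":0,"tz":-0.04,"twist":0},
    {"tx":0,"ty":0,"tz":-0.075,"twist":0},
    {"tx":0,"ty":0,"tz":-0.11,"twist":0},
    {"tx":0,"ty":0,"tz":-0.14,"twist":0},
    {"tx":0,"ty":0,"tz":-0.16,"twist":0},
    {"tx":0,"ty":0,"tz":-0.17,"twist":0},
    {"tx":0,"ty":0,"tz":-0.17,"twist":0},
    {"tx":0,"ty":0,"tz":-0.17,"twist":0},
  ],
)

```text
t: 8.32
position: [0.6571, 0.1238, 0.0545]
tool_rot: [0.996, 0.092, 0.001, -0.0]
ft_force: [-0.5, -0.1, -0.3]
gripper_width: 0.0212
finger_force: 34.0
```

```bash
python3 stack.py .022 .064 .084 .106 .126
python3 - <<'E'
from h import *
p,P,K,T=cam("scene"); cv2.imwrite("pics/s1.png",cv2.resize(p[120:330,230:510],(800,600)))
E
```

```text
t 8.32 p [657.1 123.8  54.5] yaw 10.57 tilt [ 0.002  0.001 -1.   ] j [-0.11  0.67 -0.24  1.69  0.21  0.81 -1.83] w 21.2 ff 34.0 F [-0.5 -0.1 -0.3]
scene 0.022: c=(546.8,471.4) 147x74 long-axis -88.4deg z=21.4 n=265
scene 0.064: c=(541.3,477.0) 135x56 long-axis 89.7deg z=63.2 n=188
scene 0.084: c=(547.9,442.1) 70x35 long-axis 58.9deg z=86.3 n=30
scene 0.106: c=(538.6,448.8) 62x44 long-axis -84.1deg z=105.3 n=132
scene 0.126: c=(528.6,445.2) 36x35 long-axis 6.3deg z=124.8 n=77
top 0.022: c=(518.2,472.0) 144x121 long-axis -86.0deg z=22.0 n=317
top 0.064: c=(517.5,477.7) 136x97 long-axis 89.5deg z=63.1 n=215
top 0.084: c=(506.6,427.1) 89x39 long-axis -26.8deg z=87.2 n=9
top 0.106: c=(517.1,447.0) 81x60 long-axis 7.8deg z=105.5 n=283
top 0.126: c=(517.1,447.0) 54x31 long-axis 7.1deg z=125.6 n=178
```

View pics/s1.png

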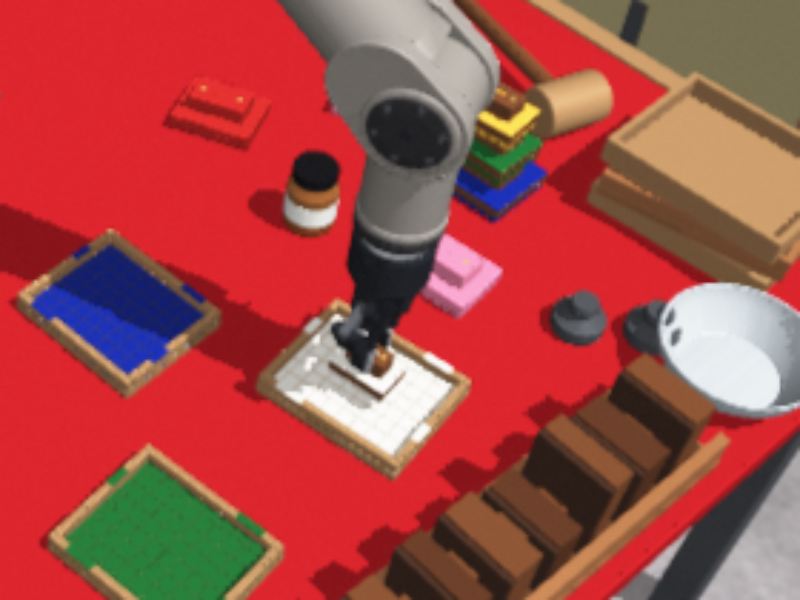

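The picture shows the white block held level above its tray, at (370,370); the rest of the stack is undisturbed. Lowering it now.

servo_tool(
  rows=[
    {"tx":0,"ty":0,"tz":-0.006,"twist":0},
    {"tx":0,"ty":0,"tz":-0.011,"twist":0},
    {"tx":0,"ty":0,"tz":-0.014,"twist":0},
    {"tx":0,"ty":0,"tz":-0.015,"twist":0},
    {"tx":0,"ty":0,"tz":-0.016,"twist":0},
    {"tx":0,"ty":0,"tz":-0.0165,"twist":0},
    {"tx":0,"ty":0,"tz":-0.0165,"twist":0},
  ],
)

```text
t: 9.35
position: [0.6563, 0.1235, 0.0375]
tool_rot: [0.996, 0.092, 0.0, 0.0]
ft_force: [-2.1, 0.1, 5.0]
gripper_width: 0.021
finger_force: 34.6
```

```bash
python3 s.py
```

```text
t 9.35 p [656.3 123.5  37.5] yaw 10.57 tilt [ 0. -0. -1.] j [-0.11  0.69 -0.24  1.69  0.22  0.78 -1.84] w 21.0 ff 34.6 F [-2.1  0.1  5. ]
```

servo_tool(
  rows=[
    {"tx":0,"ty":0,"tz":0,"twist":0},
    {"tx":0,"ty":0,"tz":0,"twist":0},
    {"tx":0,"ty":0,"tz":0,"twist":0},
    {"tx":0,"ty":0,"tz":0,"twist":0},
    {"tx":0,"ty":0,"tz":0,"twist":0},
    {"tx":0,"ty":0,"tz":0.02,"twist":0},
    {"tx":0,"ty":0,"tz":0.07,"twist":0},
    {"tx":0,"ty":0,"tz":0.13,"twist":0},
    {"tx":0,"ty":0,"tz":0.18,"twist":0},
    {"tx":0,"ty":0,"tz":0.2,"twist":0},
  ],
  hand=0,
)

```text
t: 10.6
position: [0.6579, 0.124, 0.2424]
tool_rot: [0.996, 0.092, 0.004, -0.001]
ft_force: [0.2, -0.1, 0.5]
gripper_width: 0.0857
finger_force: 0.0
```

servo_tool(
  rows=[
    {"tx":-0.01,"ty":0.023,"tz":0,"twist":0},
    {"tx":-0.03,"ty":0.07,"tz":0,"twist":-1},
    {"tx":-0.052,"ty":0.12,"tz":0,"twist":-2},
    {"tx":-0.075,"ty":0.175,"tz":0,"twist":-3},
    {"tx":-0.098,"ty":0.23,"tz":0,"twist":-3},
    {"tx":-0.12,"ty":0.28,"tz":0,"twist":-3},
    {"tx":-0.132,"ty":0.31,"tz":0,"twist":-3},
    {"tx":-0.139,"ty":0.323,"tz":0,"twist":-3},
    {"tx":-0.139,"ty":0.323,"tz":0,"twist":-3},
    {"tx":-0.139,"ty":0.323,"tz":0,"twist":-3},
  ],
)

```text
t: 11.85
position: [0.5188, 0.4442, 0.2367]
tool_rot: [0.998, 0.065, 0.0, 0.001]
ft_force: [-1.0, 0.0, -0.3]
gripper_width: 0.0855
finger_force: 0.0
```

```bash
python3 s.py
python3 - <<'E'
from m import *
for n in("scene","top"):
    p,Q,K,T=cam(n); 
    for z in(.032,.052): rect(Q[near(Q,(.657,.124),.045,z-.006,z+.006)],f"{n} white {z}")
    q=Q[near(Q,(.657,.124),.115,.017,.027)]; rect(q,"tray")
E
```

```text
t 11.85 p [518.8 444.2 236.7] yaw 7.41 tilt [ 0.001 -0.001 -1.   ] j [-0.56  0.51 -0.34  1.51  0.18  1.16 -2.38] w 85.5 ff 0.0 F [-1.   0.  -0.3]
scene white 0.032: c=(657.8,122.0) 63x45 long-axis 11.5deg z=30.9 n=175
scene white 0.052: c=(658.2,121.0) 42x26 long-axis 6.6deg z=51.1 n=112
tray: c=(657.4,124.5) 164x140 long-axis 10.6deg z=22.7 n=667
top white 0.032: c=(655.1,123.9) 63x42 long-axis 10.4deg z=31.7 n=135
top white 0.052: c=(655.4,124.0) 42x22 long-axis 10.6deg z=51.7 n=85
tray: c=(656.4,125.0) 164x134 long-axis 11.0deg z=22.8 n=405
```

servo_tool(
  rows=[
    {"tx":0,"ty":0,"tz":-0.03,"twist":0},
    {"tx":0,"ty":0,"tz":-0.065,"twist":0},
    {"tx":0,"ty":0,"tz":-0.095,"twist":0},
    {"tx":0,"ty":0,"tz":-0.115,"twist":0},
    {"tx":0,"ty":0,"tz":-0.126,"twist":0},
    {"tx":0,"ty":0,"tz":-0.126,"twist":0},
    {"tx":0,"ty":0,"tz":-0.126,"twist":0},
  ],
)

```text
t: 12.82
position: [0.5179, 0.447, 0.112]
tool_rot: [0.998, 0.066, 0.001, -0.001]
ft_force: [-0.6, -0.3, -0.0]
gripper_width: 0.0851
finger_force: 0.0
```

servo_tool(
  rows=[
    {"tx":0,"ty":0,"tz":0,"twist":0},
    {"tx":0,"ty":0,"tz":0,"twist":0},
    {"tx":0,"ty":0,"tz":0,"twist":0},
    {"tx":0,"ty":0,"tz":0,"twist":0},
    {"tx":0,"ty":0,"tz":0,"twist":0},
    {"tx":0,"ty":0,"tz":0,"twist":0},
    {"tx":0,"ty":0,"tz":0,"twist":0},
  ],
  hand=1,
  newtons=40,
)

```text
t: 13.7
position: [0.5174, 0.4469, 0.1112]
tool_rot: [0.998, 0.066, 0.0, -0.0]
ft_force: [-0.0, 1.6, 3.7]
gripper_width: 0.0287
finger_force: 40.8
```

```bash
python3 s.py
```

```text
t 13.7 p [517.4 446.9 111.2] yaw 7.58 tilt [ 0.     0.001 -1.   ] j [-0.58  0.63 -0.32  1.61  0.23  0.93 -2.42] w 28.7 ff 40.8 F [-0.   1.6  3.7]
```

servo_tool(
  rows=[
    {"tx":0,"ty":0,"tz":0.005,"twist":0},
    {"tx":0,"ty":0,"tz":0.02,"twist":0},
    {"tx":0,"ty":0,"tz":0.04,"twist":0},
    {"tx":0,"ty":0,"tz":0.065,"twist":0},
    {"tx":0,"ty":0,"tz":0.085,"twist":0},
    {"tx":0,"ty":0,"tz":0.09,"twist":0},
  ],
)

```text
t: 14.45
position: [0.518, 0.4472, 0.2033]
tool_rot: [0.998, 0.066, 0.001, -0.001]
ft_force: [0.1, -0.6, -1.1]
gripper_width: 0.029
finger_force: 40.3
```

servo_tool(
  rows=[
    {"tx":0.002,"ty":-0.012,"tz":0,"twist":0},
    {"tx":0.007,"ty":-0.036,"tz":0,"twist":-0.5},
    {"tx":0.015,"ty":-0.08,"tz":0,"twist":-1},
    {"tx":0.025,"ty":-0.133,"tz":0,"twist":-1.5},
    {"tx":0.035,"ty":-0.186,"tz":0,"twist":-2},
    {"tx":0.045,"ty":-0.239,"tz":0,"twist":-2.5},
    {"tx":0.055,"ty":-0.292,"tz":0,"twist":-3},
    {"tx":0.065,"ty":-0.345,"tz":0,"twist":-3.5},
    {"tx":0.075,"ty":-0.398,"tz":0,"twist":-4},
    {"tx":0.082,"ty":-0.447,"tz":0,"twist":-4.5},
  ],
)

```text
t: 15.7
position: [0.5982, -0.0051, 0.1999]
tool_rot: [1.0, 0.025, -0.001, 0.001]
ft_force: [0.2, 0.5, -0.4]
gripper_width: 0.029
finger_force: 40.3
```

servo_tool(
  rows=[
    {"tx":-0.006,"ty":-0.053,"tz":0,"twist":-0.5},
    {"tx":-0.014,"ty":-0.106,"tz":0,"twist":-1},
    {"tx":-0.024,"ty":-0.159,"tz":0,"twist":-1.5},
    {"tx":-0.034,"ty":-0.212,"tz":0,"twist":-2},
    {"tx":-0.044,"ty":-0.265,"tz":0,"twist":-2.5},
    {"tx":-0.054,"ty":-0.318,"tz":0,"twist":-3},
    {"tx":-0.063,"ty":-0.366,"tz":0,"twist":-3},
    {"tx":-0.07,"ty":-0.402,"tz":0,"twist":-3},
    {"tx":-0.074,"ty":-0.422,"tz":0,"twist":-3},
    {"tx":-0.075,"ty":-0.429,"tz":0,"twist":-3},
  ],
)

```text
t: 16.95
position: [0.5228, -0.4307, 0.2001]
tool_rot: [1.0, -0.001, -0.001, -0.0]
ft_force: [0.3, 0.5, 0.5]
gripper_width: 0.0289
finger_force: 40.3
```

servo_tool(
  rows=[
    {"tx":0,"ty":0,"tz":-0.01,"twist":0},
    {"tx":0,"ty":0,"tz":-0.035,"twist":0},
    {"tx":0,"ty":0,"tz":-0.065,"twist":0},
    {"tx":0,"ty":0,"tz":-0.095,"twist":0},
    {"tx":0,"ty":0,"tz":-0.12,"twist":0},
    {"tx":0,"ty":0,"tz":-0.135,"twist":0},
    {"tx":0,"ty":0,"tz":-0.145,"twist":0},
    {"tx":0,"ty":0,"tz":-0.145,"twist":0},
    {"tx":0,"ty":0,"tz":-0.145,"twist":0},
  ],
)

```text
t: 18.08
position: [0.5249, -0.4299, 0.0568]
tool_rot: [1.0, 0.001, 0.001, 0.0]
ft_force: [-0.4, 0.5, -0.9]
gripper_width: 0.0287
finger_force: 40.3
```

```bash
python3 stack.py .022 .042 .064 .084
python3 - <<'E'
from h import *
p,P,K,T=cam("scene"); q,*_=cam("top"); cv2.imwrite("pics/s2.png",np.hstack([cv2.resize(p[250:400,80:280],(400,300)),cv2.resize(p[110:260,320:520],(400,300))]))
E
```

```text
t 18.07 p [ 524.9 -429.9   56.8] yaw 0.07 tilt [ 0.001 -0.001 -1.   ] j [ 0.65  0.67 -0.08  1.67  0.07  0.81 -1.03] w 28.7 ff 40.3 F [-0.4  0.5 -0.9]
scene 0.022: c=(519.7,468.0) 150x123 long-axis -85.0deg z=21.1 n=384
scene 0.042: c=(539.1,461.8) 148x85 long-axis 66.2deg z=44.2 n=61
scene 0.064: c=(516.8,474.3) 138x102 long-axis -85.5deg z=63.1 n=291
scene 0.084: c=(518.9,446.4) 68x43 long-axis 0.9deg z=82.8 n=199
top 0.022: c=(519.6,445.2) 121x93 long-axis 3.3deg z=21.7 n=317
top 0.064: c=(517.3,448.8) 98x77 long-axis 1.3deg z=63.6 n=426
top 0.084: c=(516.6,448.7) 67x39 long-axis 3.0deg z=83.4 n=260
```

View pics/s2.png

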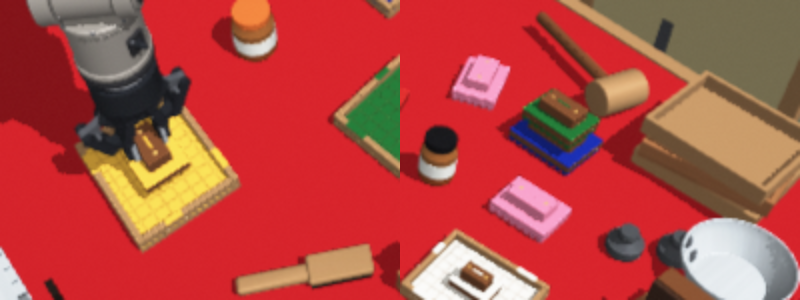

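The yellow block hangs over its tray at (155,150), the white one is in its tray, and the green and blue blocks are still stacked in place. Lowering yellow.

servo_tool(
  rows=[
    {"tx":0,"ty":0.001,"tz":-0.008,"twist":0},
    {"tx":0,"ty":0.001,"tz":-0.014,"twist":0},
    {"tx":0,"ty":0.001,"tz":-0.017,"twist":0},
    {"tx":0,"ty":0.001,"tz":-0.018,"twist":0},
    {"tx":0,"ty":0.001,"tz":-0.019,"twist":0},
    {"tx":0,"ty":0.001,"tz":-0.0195,"twist":0},
    {"tx":0,"ty":0.001,"tz":-0.0195,"twist":0},
  ],
)

```text
t: 19.15
position: [0.5241, -0.4284, 0.0373]
tool_rot: [1.0, 0.001, -0.0, -0.0]
ft_force: [-2.8, 2.7, 6.5]
gripper_width: 0.0291
finger_force: 41.1
```

```bash
python3 s.py
```

```text
t 19.15 p [ 524.1 -428.4   37.3] yaw 0.07 tilt [-0.  0. -1.] j [ 0.65  0.69 -0.08  1.68  0.07  0.77 -1.03] w 29.1 ff 41.1 F [-2.8  2.7  6.5]
```

servo_tool(
  rows=[
    {"tx":0,"ty":0,"tz":0,"twist":0},
    {"tx":0,"ty":0,"tz":0,"twist":0},
    {"tx":0,"ty":0,"tz":0,"twist":0},
    {"tx":0,"ty":0,"tz":0,"twist":0},
    {"tx":0,"ty":0,"tz":0,"twist":0},
    {"tx":0,"ty":0,"tz":0.02,"twist":0},
    {"tx":0,"ty":0,"tz":0.07,"twist":0},
    {"tx":0,"ty":0,"tz":0.12,"twist":0},
    {"tx":0,"ty":0,"tz":0.16,"twist":0},
    {"tx":0,"ty":0,"tz":0.17,"twist":0},
  ],
  hand=0,
)

```text
t: 20.4
position: [0.5259, -0.4297, 0.2116]
tool_rot: [1.0, 0.001, 0.003, 0.002]
ft_force: [0.4, -1.3, -0.5]
gripper_width: 0.0854
finger_force: 0.0
```

servo_tool(
  rows=[
    {"tx":0.004,"ty":0.025,"tz":0,"twist":0},
    {"tx":0.012,"ty":0.07,"tz":0,"twist":0},
    {"tx":0.022,"ty":0.125,"tz":0,"twist":0},
    {"tx":0.032,"ty":0.18,"tz":0,"twist":0},
    {"tx":0.042,"ty":0.235,"tz":0,"twist":0},
    {"tx":0.052,"ty":0.29,"tz":0,"twist":0},
    {"tx":0.062,"ty":0.345,"tz":0,"twist":0},
    {"tx":0.071,"ty":0.4,"tz":0,"twist":0},
    {"tx":0.076,"ty":0.428,"tz":0,"twist":0},
  ],
)

```text
t: 21.52
position: [0.5986, 0.0056, 0.2049]
tool_rot: [1.0, 0.004, -0.001, -0.001]
ft_force: [0.3, -0.2, -0.3]
gripper_width: 0.0854
finger_force: 0.0
```

servo_tool(
  rows=[
    {"tx":-0.004,"ty":0.055,"tz":0,"twist":0},
    {"tx":-0.014,"ty":0.11,"tz":0,"twist":0},
    {"tx":-0.025,"ty":0.165,"tz":0,"twist":1},
    {"tx":-0.037,"ty":0.22,"tz":0,"twist":2},
    {"tx":-0.049,"ty":0.275,"tz":0,"twist":2},
    {"tx":-0.061,"ty":0.33,"tz":0,"twist":2},
    {"tx":-0.072,"ty":0.385,"tz":0,"twist":2},
    {"tx":-0.08,"ty":0.43,"tz":0,"twist":2},
    {"tx":-0.083,"ty":0.447,"tz":0,"twist":2},
    {"tx":-0.083,"ty":0.447,"tz":0,"twist":2},
  ],
)

```text
t: 22.78
position: [0.5152, 0.4474, 0.205]
tool_rot: [1.0, 0.02, -0.001, 0.001]
ft_force: [-0.3, -0.8, -0.1]
gripper_width: 0.0857
finger_force: 0.0
```

```bash
python3 s.py
python3 - <<'E'
from m import *
for n in("scene","top"):
    p,Q,K,T=cam(n); 
    for z in(.032,.052): rect(Q[near(Q,(.525,-.429),.055,z-.006,z+.006)],f"{n} yellow {z}")
    q=Q[near(Q,(.525,-.429),.115,.017,.027)]; rect(q,"tray")
E
```

```text
t 22.77 p [515.2 447.4 205. ] yaw 2.25 tilt [-0.002 -0.001 -1.   ] j [-0.58  0.54 -0.33  1.54  0.19  1.1  -2.48] w 85.7 ff 0.0 F [-0.3 -0.8 -0.1]
scene yellow 0.032: c=(527.2,-429.6) 84x58 long-axis -0.1deg z=31.3 n=450
scene yellow 0.052: c=(527.1,-429.6) 57x30 long-axis -0.5deg z=51.2 n=273
tray: c=(527.2,-429.9) 166x135 long-axis 0.3deg z=23.0 n=892
top yellow 0.032: c=(523.8,-427.5) 80x60 long-axis 0.3deg z=30.8 n=242
top yellow 0.052: c=(523.5,-426.1) 53x31 long-axis -1.6deg z=50.9 n=152
tray: c=(523.9,-428.1) 163x136 long-axis 0.4deg z=22.7 n=474
```

servo_tool(
  rows=[
    {"tx":0.001,"ty":0.001,"tz":-0.03,"twist":0},
    {"tx":0.001,"ty":0.001,"tz":-0.065,"twist":0},
    {"tx":0.001,"ty":0.001,"tz":-0.1,"twist":0},
    {"tx":0.001,"ty":0.001,"tz":-0.125,"twist":0},
    {"tx":0.001,"ty":0.001,"tz":-0.138,"twist":0},
    {"tx":0.001,"ty":0.001,"tz":-0.138,"twist":0},
    {"tx":0.001,"ty":0.001,"tz":-0.138,"twist":0},
  ],
)

```text
t: 23.75
position: [0.5192, 0.4476, 0.0697]
tool_rot: [1.0, 0.018, 0.001, -0.001]
ft_force: [0.0, 0.7, 0.8]
gripper_width: 0.0854
finger_force: 0.0
```

servo_tool(
  rows=[
    {"tx":0,"ty":0,"tz":0,"twist":0},
    {"tx":0,"ty":0,"tz":0,"twist":0},
    {"tx":0,"ty":0,"tz":0,"twist":0},
    {"tx":0,"ty":0,"tz":0,"twist":0},
    {"tx":0,"ty":0,"tz":0,"twist":0},
    {"tx":0,"ty":0,"tz":0,"twist":0},
    {"tx":0,"ty":0,"tz":0,"twist":0},
  ],
  hand=1,
  newtons=50,
)

```text
t: 24.62
position: [0.5186, 0.4481, 0.0692]
tool_rot: [1.0, 0.018, 0.0, -0.001]
ft_force: [-0.6, -0.3, 6.3]
gripper_width: 0.0368
finger_force: 52.7
```

```bash
python3 s.py
```

```text
t 24.62 p [518.6 448.1  69.2] yaw 2.08 tilt [ 0.001  0.001 -1.   ] j [-0.6   0.68 -0.3   1.63  0.25  0.86 -2.53] w 36.8 ff 52.7 F [-0.6 -0.3  6.3]
```

servo_tool(
  rows=[
    {"tx":0,"ty":0,"tz":0.005,"twist":0},
    {"tx":0,"ty":0,"tz":0.02,"twist":0},
    {"tx":0,"ty":0,"tz":0.045,"twist":0},
    {"tx":0,"ty":0,"tz":0.075,"twist":0},
    {"tx":0,"ty":0,"tz":0.1,"twist":0},
    {"tx":0,"ty":0,"tz":0.115,"twist":0},
    {"tx":0,"ty":0,"tz":0.12,"twist":0},
  ],
)

```text
t: 25.5
position: [0.5185, 0.4476, 0.1893]
tool_rot: [1.0, 0.018, 0.0, -0.0]
ft_force: [0.1, -0.3, -2.7]
gripper_width: 0.0369
finger_force: 51.9
```

servo_tool(
  rows=[
    {"tx":0.003,"ty":-0.01,"tz":0,"twist":0},
    {"tx":0.008,"ty":-0.03,"tz":0,"twist":0.5},
    {"tx":0.016,"ty":-0.06,"tz":0,"twist":1},
    {"tx":0.026,"ty":-0.095,"tz":0,"twist":1.5},
    {"tx":0.036,"ty":-0.133,"tz":0,"twist":2},
    {"tx":0.046,"ty":-0.171,"tz":0,"twist":2.5},
    {"tx":0.056,"ty":-0.209,"tz":0,"twist":3},
    {"tx":0.066,"ty":-0.247,"tz":0,"twist":3.5},
    {"tx":0.076,"ty":-0.285,"tz":0,"twist":4},
    {"tx":0.086,"ty":-0.323,"tz":0,"twist":4.5},
  ],
)

```text
t: 26.75
position: [0.6039, 0.1208, 0.1874]
tool_rot: [0.998, 0.057, -0.001, 0.001]
ft_force: [-0.7, 0.7, -1.2]
gripper_width: 0.0365
finger_force: 51.9
```

servo_tool(
  rows=[
    {"tx":0.01,"ty":-0.038,"tz":0,"twist":0.5},
    {"tx":0.02,"ty":-0.076,"tz":0,"twist":1},
    {"tx":0.03,"ty":-0.114,"tz":0,"twist":1.5},
    {"tx":0.04,"ty":-0.15,"tz":0,"twist":2},
    {"tx":0.05,"ty":-0.185,"tz":0,"twist":2.4},
    {"tx":0.059,"ty":-0.217,"tz":0,"twist":2.9},
    {"tx":0.066,"ty":-0.243,"tz":0,"twist":2.9},
    {"tx":0.071,"ty":-0.26,"tz":0,"twist":2.9},
    {"tx":0.073,"ty":-0.268,"tz":0,"twist":2.9},
  ],
)

```text
t: 27.88
position: [0.6767, -0.1453, 0.1877]
tool_rot: [0.997, 0.082, -0.001, 0.0]
ft_force: [-0.1, -0.1, -1.9]
gripper_width: 0.0368
finger_force: 51.9
```

servo_tool(
  rows=[
    {"tx":0,"ty":0,"tz":-0.01,"twist":0},
    {"tx":0,"ty":0,"tz":-0.035,"twist":0},
    {"tx":0,"ty":0,"tz":-0.065,"twist":0},
    {"tx":0,"ty":0,"tz":-0.095,"twist":0},
    {"tx":0,"ty":0,"tz":-0.12,"twist":0},
    {"tx":0,"ty":0,"tz":-0.13,"twist":0},
    {"tx":0,"ty":0,"tz":-0.135,"twist":0},
    {"tx":0,"ty":0,"tz":-0.135,"twist":0},
    {"tx":0,"ty":0,"tz":-0.135,"twist":0},
  ],
)

```text
t: 29.0
position: [0.678, -0.1436, 0.0544]
tool_rot: [0.997, 0.083, 0.001, 0.0]
ft_force: [0.3, -0.2, -1.9]
gripper_width: 0.0368
finger_force: 51.9
```

```bash
python3 stack.py .022 .042
python3 - <<'E'
from h import *
p,P,K,T=cam("scene"); q,*_=cam("top"); cv2.imwrite("pics/s3.png",np.hstack([cv2.resize(p[230:380,190:390],(400,300)),cv2.resize(q[110:260,120:320],(400,300))]))
E
```

```text
t 29.0 p [ 678.  -143.6   54.4] yaw 9.47 tilt [ 0.002 -0.    -1.   ] j [ 0.26  0.7  -0.21  1.62  0.18  0.84 -1.43] w 36.8 ff 51.9 F [ 0.3 -0.2 -1.9]
scene 0.022: c=(519.0,467.6) 147x123 long-axis -84.3deg z=21.2 n=433
scene 0.042: c=(515.1,479.6) 124x86 long-axis -79.9deg z=41.0 n=294
top 0.022: c=(519.9,446.6) 121x93 long-axis 3.8deg z=21.7 n=599
top 0.042: c=(518.0,482.6) 121x84 long-axis -87.5deg z=42.0 n=355
```

View pics/s3.png

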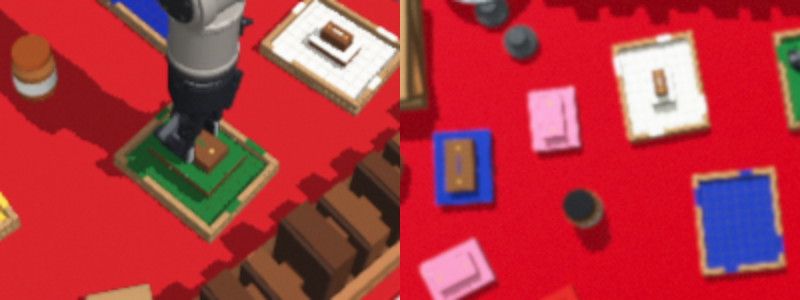

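Green hangs level over its tray at (210,160), and blue stands alone at (462,166) in the right crop. Lowering green.

servo_tool(
  rows=[
    {"tx":0,"ty":0,"tz":-0.007,"twist":0},
    {"tx":0,"ty":0,"tz":-0.012,"twist":0},
    {"tx":0,"ty":0,"tz":-0.015,"twist":0},
    {"tx":0,"ty":0,"tz":-0.016,"twist":0},
    {"tx":0,"ty":0,"tz":-0.017,"twist":0},
    {"tx":0,"ty":0,"tz":-0.0175,"twist":0},
    {"tx":0,"ty":0,"tz":-0.0175,"twist":0},
  ],
)

```text
t: 30.08
position: [0.677, -0.1435, 0.0372]
tool_rot: [0.997, 0.083, -0.0, 0.0]
ft_force: [-6.2, 0.5, 9.8]
gripper_width: 0.0365
finger_force: 53.2
```

```bash
python3 s.py
python3 - <<'E'
from m import *
for n in("scene","top"):
    p,Q,K,T=cam(n)
    for z in(.022,.042): rect(Q[near(Q,(.519,.446),.078,z-.005,z+.005)],f"{n} blue {z}")
E
```

```text
t 30.07 p [ 677.  -143.5   37.2] yaw 9.46 tilt [-0.001 -0.    -1.   ] j [ 0.26  0.72 -0.21  1.63  0.19  0.81 -1.43] w 36.5 ff 53.2 F [-6.2  0.5  9.8]
scene blue 0.022: c=(522.2,444.8) 123x97 long-axis 4.9deg z=21.5 n=397
scene blue 0.042: c=(522.5,444.7) 85x52 long-axis 6.5deg z=41.1 n=270
top blue 0.022: c=(519.8,446.2) 120x93 long-axis 4.0deg z=21.8 n=575
top blue 0.042: c=(519.3,445.8) 85x46 long-axis 5.1deg z=41.9 n=325
```

servo_tool(
  rows=[
    {"tx":0,"ty":0,"tz":0,"twist":0},
    {"tx":0,"ty":0,"tz":0,"twist":0},
    {"tx":0,"ty":0,"tz":0,"twist":0},
    {"tx":0,"ty":0,"tz":0,"twist":0},
    {"tx":0,"ty":0,"tz":0,"twist":0},
    {"tx":0,"ty":0,"tz":0.02,"twist":0},
    {"tx":0,"ty":0,"tz":0.065,"twist":0},
    {"tx":0,"ty":0,"tz":0.11,"twist":0},
    {"tx":0,"ty":0,"tz":0.14,"twist":0},
    {"tx":0,"ty":0,"tz":0.15,"twist":0},
  ],
  hand=0,
)

```text
t: 31.42
position: [0.6787, -0.1437, 0.1897]
tool_rot: [0.997, 0.082, 0.003, 0.001]
ft_force: [0.7, 0.3, -0.8]
gripper_width: 0.0858
finger_force: 0.0
```

servo_tool(
  rows=[
    {"tx":-0.006,"ty":0.025,"tz":0,"twist":0},
    {"tx":-0.02,"ty":0.075,"tz":0,"twist":-0.5},
    {"tx":-0.034,"ty":0.13,"tz":0,"twist":-1},
    {"tx":-0.048,"ty":0.185,"tz":0,"twist":-1.5},
    {"tx":-0.063,"ty":0.24,"tz":0,"twist":-2},
    {"tx":-0.08,"ty":0.3,"tz":0,"twist":-2.5},
  ],
)

```text
t: 32.17
position: [0.5963, 0.1574, 0.1853]
tool_rot: [0.998, 0.06, -0.0, 0.0]
ft_force: [0.5, 0.5, -0.0]
gripper_width: 0.0853
finger_force: 0.0
```

servo_tool(
  rows=[
    {"tx":-0.015,"ty":0.055,"tz":0,"twist":-0.5},
    {"tx":-0.029,"ty":0.11,"tz":0,"twist":-1},
    {"tx":-0.044,"ty":0.165,"tz":0,"twist":-1.5},
    {"tx":-0.057,"ty":0.215,"tz":0,"twist":-2},
    {"tx":-0.068,"ty":0.255,"tz":0,"twist":-2.5},
    {"tx":-0.075,"ty":0.28,"tz":0,"twist":-2.5},
    {"tx":-0.077,"ty":0.289,"tz":0,"twist":-2.5},
    {"tx":-0.077,"ty":0.289,"tz":0,"twist":-2.5},
    {"tx":-0.077,"ty":0.289,"tz":0,"twist":-2.5},
    {"tx":-0.077,"ty":0.289,"tz":0,"twist":-2.5},
  ],
)

```text
t: 33.42
position: [0.5214, 0.4438, 0.1859]
tool_rot: [0.999, 0.038, 0.0, 0.0]
ft_force: [0.1, 0.2, -0.1]
gripper_width: 0.0855
finger_force: 0.0
```

```bash
python3 s.py
python3 - <<'E'
from m import *
for n in("scene","top"):
    p,Q,K,T=cam(n); 
    for z in(.032,.052): rect(Q[near(Q,(.6765,-.143),.063,z-.005,z+.005)],f"{n} green {z}")
    q=Q[near(Q,(.6765,-.143),.115,.017,.027)]; rect(q,"tray")
E
```

```text
t 33.42 p [521.4 443.8 185.9] yaw 4.34 tilt [ 0.001 -0.001 -1.   ] j [-0.57  0.56 -0.33  1.55  0.2   1.07 -2.45] w 85.5 ff 0.0 F [ 0.1  0.2 -0.1]
scene green 0.032: c=(678.1,-144.8) 99x77 long-axis 9.7deg z=31.5 n=587
scene green 0.052: c=(678.6,-145.4) 68x41 long-axis 10.0deg z=51.3 n=376
tray: c=(676.9,-143.5) 165x137 long-axis 9.5deg z=22.6 n=850
top green 0.032: c=(675.6,-143.0) 120x99 long-axis -80.8deg z=31.6 n=357
top green 0.052: c=(676.0,-143.0) 70x40 long-axis 9.4deg z=50.9 n=215
tray: c=(675.0,-142.3) 163x135 long-axis 9.6deg z=22.9 n=431
```

servo_tool(
  rows=[
    {"tx":0,"ty":0,"tz":-0.03,"twist":0},
    {"tx":0,"ty":0,"tz":-0.07,"twist":0},
    {"tx":0,"ty":0,"tz":-0.11,"twist":0},
    {"tx":0,"ty":0,"tz":-0.14,"twist":0},
    {"tx":0,"ty":0,"tz":-0.155,"twist":0},
    {"tx":0,"ty":0,"tz":-0.16,"twist":0},
    {"tx":0,"ty":0,"tz":-0.16,"twist":0},
    {"tx":0,"ty":0,"tz":-0.16,"twist":0},
  ],
)

```text
t: 34.52
position: [0.521, 0.4461, 0.0272]
tool_rot: [0.999, 0.039, 0.001, -0.001]
ft_force: [0.5, 0.5, -0.4]
gripper_width: 0.0853
finger_force: 0.0
```

servo_tool(
  rows=[
    {"tx":0,"ty":0,"tz":0,"twist":0},
    {"tx":0,"ty":0,"tz":0,"twist":0},
    {"tx":0,"ty":0,"tz":0,"twist":0},
    {"tx":0,"ty":0,"tz":0,"twist":0},
    {"tx":0,"ty":0,"tz":0,"twist":0},
    {"tx":0,"ty":0,"tz":0,"twist":0},
    {"tx":0,"ty":0,"tz":0,"twist":0},
  ],
  hand=1,
  newtons=60,
)

```text
t: 35.4
position: [0.5207, 0.4462, 0.0267]
tool_rot: [0.999, 0.039, 0.001, -0.001]
ft_force: [-1.0, -0.7, 6.5]
gripper_width: 0.0449
finger_force: 64.1
```

```bash
python3 s.py
```

```text
t 35.4 p [520.7 446.2  26.7] yaw 4.47 tilt [ 0.001  0.001 -1.   ] j [-0.6   0.74 -0.29  1.65  0.27  0.8  -2.5 ] w 44.9 ff 64.1 F [-1.  -0.7  6.5]
```

servo_tool(
  rows=[
    {"tx":0,"ty":0,"tz":0.005,"twist":0},
    {"tx":0,"ty":0,"tz":0.02,"twist":0},
    {"tx":0,"ty":0,"tz":0.045,"twist":0},
    {"tx":0,"ty":0,"tz":0.08,"twist":0},
    {"tx":0,"ty":0,"tz":0.115,"twist":0},
    {"tx":0,"ty":0,"tz":0.14,"twist":0},
    {"tx":0,"ty":0,"tz":0.15,"twist":0},
    {"tx":0,"ty":0,"tz":0.15,"twist":0},
  ],
)

```text
t: 36.4
position: [0.5203, 0.4454, 0.1762]
tool_rot: [0.999, 0.039, 0.0, -0.0]
ft_force: [-0.2, -0.1, -4.6]
gripper_width: 0.0449
finger_force: 63.1
```

servo_tool(
  rows=[
    {"tx":0,"ty":-0.01,"tz":0,"twist":0},
    {"tx":0,"ty":-0.03,"tz":0,"twist":0},
    {"tx":-0.005,"ty":-0.06,"tz":0,"twist":0.2},
    {"tx":-0.01,"ty":-0.09,"tz":0,"twist":0.4},
    {"tx":-0.015,"ty":-0.122,"tz":0,"twist":0.6},
    {"tx":-0.02,"ty":-0.154,"tz":0,"twist":0.8},
    {"tx":-0.026,"ty":-0.186,"tz":0,"twist":1},
    {"tx":-0.032,"ty":-0.218,"tz":0,"twist":1.2},
    {"tx":-0.038,"ty":-0.25,"tz":0,"twist":1.3},
  ],
)

```text
t: 37.52
position: [0.4815, 0.1924, 0.1753]
tool_rot: [0.999, 0.05, -0.0, 0.001]
ft_force: [1.1, 0.3, -2.1]
gripper_width: 0.0444
finger_force: 63.1
```

servo_tool(
  rows=[
    {"tx":-0.007,"ty":-0.032,"tz":0,"twist":0.2},
    {"tx":-0.015,"ty":-0.064,"tz":0,"twist":0.2},
    {"tx":-0.024,"ty":-0.096,"tz":0,"twist":0.2},
    {"tx":-0.033,"ty":-0.127,"tz":0,"twist":0.2},
    {"tx":-0.041,"ty":-0.155,"tz":0,"twist":0.2},
    {"tx":-0.047,"ty":-0.178,"tz":0,"twist":0.2},
    {"tx":-0.05,"ty":-0.193,"tz":0,"twist":0.2},
    {"tx":-0.05,"ty":-0.201,"tz":0,"twist":0.2},
    {"tx":-0.05,"ty":-0.201,"tz":0,"twist":0.2},
    {"tx":-0.05,"ty":-0.201,"tz":0,"twist":0.2},
  ],
)

```text
t: 38.78
position: [0.4323, -0.0051, 0.1758]
tool_rot: [0.999, 0.052, 0.0, -0.0]
ft_force: [-0.4, 0.3, -3.4]
gripper_width: 0.0444
finger_force: 63.1
```

```bash
python3 s.py
```

```text
t 38.77 p [432.3  -5.1 175.8] yaw 6.01 tilt [ 0.  0. -1.] j [ 0.1   0.16 -0.25  2.15  0.05  0.83 -1.65] w 44.4 ff 63.1 F [-0.4  0.3 -3.4]
```

servo_tool(
  rows=[
    {"tx":0,"ty":0,"tz":-0.01,"twist":0},
    {"tx":0,"ty":0,"tz":-0.03,"twist":0},
    {"tx":0,"ty":0,"tz":-0.055,"twist":0},
    {"tx":0,"ty":0,"tz":-0.08,"twist":0},
    {"tx":0,"ty":0,"tz":-0.1,"twist":0},
    {"tx":0,"ty":0,"tz":-0.113,"twist":0},
    {"tx":0,"ty":0,"tz":-0.118,"twist":0},
    {"tx":0,"ty":0,"tz":-0.118,"twist":0},
    {"tx":0,"ty":0,"tz":-0.118,"twist":0},
  ],
)

```text
t: 39.9
position: [0.4328, -0.0055, 0.0583]
tool_rot: [0.999, 0.052, 0.001, 0.0]
ft_force: [1.1, -0.4, -3.8]
gripper_width: 0.0446
finger_force: 63.0
```

```bash
python3 s.py;python3 - <<'E'
from h import *
p,P,K,T=cam("scene"); cv2.imwrite("pics/s4.png",cv2.resize(p[160:310,180:380],(800,600)))
E
```

```text
t 39.9 p [432.8  -5.5  58.3] yaw 5.97 tilt [ 0.001  0.    -1.   ] j [ 0.05  0.37 -0.22  2.24  0.15  0.54 -1.74] w 44.6 ff 63.0 F [ 1.1 -0.4 -3.8]
```

View pics/s4.png

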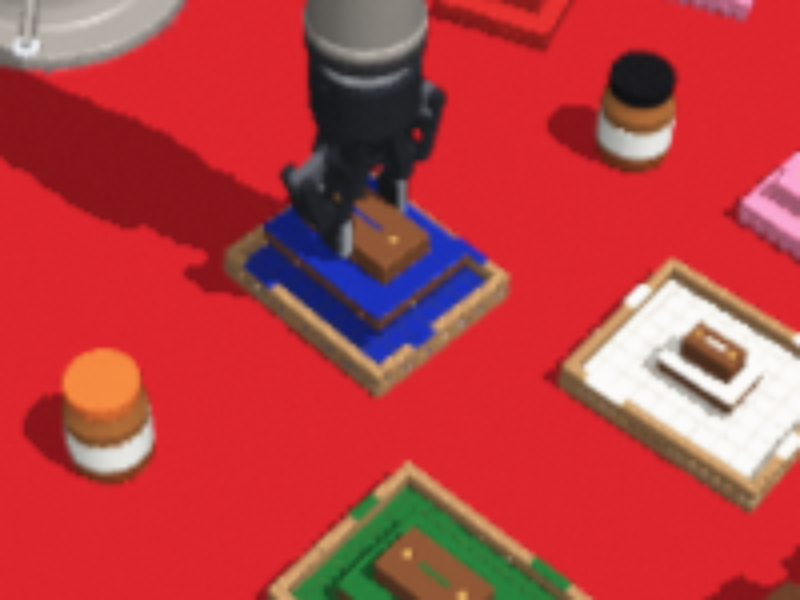

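Blue hangs level and centred over its tray at (375,250), and both jars stand untouched. Lowering and releasing.

servo_tool(
  rows=[
    {"tx":0,"ty":0,"tz":-0.006,"twist":0},
    {"tx":0,"ty":0,"tz":-0.012,"twist":0},
    {"tx":0,"ty":0,"tz":-0.017,"twist":0},
    {"tx":0,"ty":0,"tz":-0.019,"twist":0},
    {"tx":0,"ty":0,"tz":-0.02,"twist":0},
    {"tx":0,"ty":0,"tz":-0.021,"twist":0},
    {"tx":0,"ty":0,"tz":-0.0215,"twist":0},
    {"tx":0,"ty":0,"tz":-0.0215,"twist":0},
  ],
)

```text
t: 40.95
position: [0.4324, -0.0056, 0.0366]
tool_rot: [0.999, 0.052, 0.0, 0.0]
ft_force: [-1.9, -0.5, 3.4]
gripper_width: 0.0446
finger_force: 63.7
```

```bash
python3 s.py
```

```text
t 40.95 p [432.4  -5.6  36.6] yaw 5.97 tilt [ 0. -0. -1.] j [ 0.04  0.41 -0.2   2.25  0.17  0.49 -1.76] w 44.6 ff 63.7 F [-1.9 -0.5  3.4]
```

servo_tool(
  rows=[
    {"tx":0,"ty":0,"tz":0,"twist":0},
    {"tx":0,"ty":0,"tz":0,"twist":0},
    {"tx":0,"ty":0,"tz":0,"twist":0},
    {"tx":0,"ty":0,"tz":0,"twist":0},
    {"tx":0,"ty":0,"tz":0,"twist":0},
    {"tx":0,"ty":0,"tz":0.02,"twist":0},
    {"tx":0,"ty":0,"tz":0.06,"twist":0},
    {"tx":0,"ty":0,"tz":0.11,"twist":0},
    {"tx":0,"ty":0,"tz":0.15,"twist":0},
    {"tx":0,"ty":0,"tz":0.17,"twist":0},
  ],
  hand=0,
)

```text
t: 42.2
position: [0.4331, -0.0055, 0.2086]
tool_rot: [0.999, 0.052, 0.002, 0.0]
ft_force: [0.6, -0.1, -0.3]
gripper_width: 0.0856
finger_force: 0.0
```

servo_tool(
  rows=[
    {"tx":0.02,"ty":0.05,"tz":0,"twist":0},
    {"tx":0.03,"ty":0.1,"tz":0,"twist":0},
    {"tx":0.05,"ty":0.16,"tz":0,"twist":0},
    {"tx":0.07,"ty":0.22,"tz":0,"twist":0},
    {"tx":0.08,"ty":0.28,"tz":0,"twist":0},
    {"tx":0.09,"ty":0.34,"tz":0,"twist":0},
    {"tx":0.09,"ty":0.38,"tz":0,"twist":0},
    {"tx":0.09,"ty":0.4,"tz":0,"twist":0},
    {"tx":0.09,"ty":0.4,"tz":0,"twist":0},
  ],
)

```text
t: 43.32
position: [0.5217, 0.3949, 0.2059]
tool_rot: [0.999, 0.053, -0.0, 0.0]
ft_force: [0.7, 0.2, -0.3]
gripper_width: 0.0852
finger_force: 0.0
```

```bash
python3 s.py
python3 - <<'E'
from m import *
for n in("scene","top"):
    p,Q,K,T=cam(n); cv2.imwrite(f"pics/f_{n}.png",p)
    for c,k in(((.657,.124),"w"),((.525,-.429),"y"),((.6765,-.143),"g"),((.4326,-.005),"b")):
        rect(Q[near(Q,c,.05,.046,.058)],f"{n} {k} grip")
        rect(Q[near(Q,c,.115,.017,.026)],"   tray")
    for c in((.445,.24),(.439,-.228)): q=Q[near(Q,c,.04,.075,.09)];print("jar",q.mean(0).round(4))
i=np.hstack([cv2.resize(cv2.imread("pics/f_%s.png"%n),(400,300)) for n in("top","scene")]);cv2.imwrite("pics/f.png",i)
# jars before
for n in("scene","top"):
    Q=np.load(n+"0.npz")["P"]
    for c in((.445,.24),(.439,-.228)): q=Q[near(Q,c,.04,.075,.09)];print("jar0",n,q.mean(0).round(4))
E
```

```text
t 43.33 p [521.7 394.9 205.9] yaw 6.07 tilt [-0.001 -0.    -1.   ] j [-0.46  0.5  -0.39  1.61  0.21  1.08 -2.38] w 85.2 ff 0.0 F [ 0.7  0.2 -0.3]
scene w grip: c=(657.7,121.6) 42x24 long-axis 10.3deg z=50.7 n=109
   tray: c=(657.2,124.0) 164x140 long-axis 11.1deg z=22.5 n=617
scene y grip: c=(527.4,-429.8) 57x30 long-axis 0.3deg z=51.3 n=269
   tray: c=(526.2,-430.1) 166x134 long-axis 0.1deg z=22.9 n=849
scene g grip: c=(678.7,-145.1) 68x41 long-axis 10.2deg z=51.1 n=388
   tray: c=(677.5,-144.0) 164x137 long-axis 9.6deg z=22.6 n=805
scene b grip: c=(434.4,-8.1) 88x49 long-axis 6.4deg z=51.3 n=382
   tray: c=(433.4,-6.2) 167x138 long-axis 6.4deg z=22.5 n=613
jar [0.4543 0.2434 0.081 ]
jar [ 0.4465 -0.2353  0.0812]
top w grip: c=(655.8,124.0) 42x22 long-axis 10.4deg z=51.6 n=79
   tray: c=(656.1,125.0) 164x134 long-axis 10.8deg z=22.6 n=368
top y grip: c=(523.8,-426.7) 53x31 long-axis -2.7deg z=51.5 n=143
   tray: c=(524.0,-428.6) 164x138 long-axis 0.4deg z=22.3 n=397
top g grip: c=(675.8,-143.3) 69x39 long-axis 8.6deg z=51.2 n=224
   tray: c=(675.7,-142.6) 164x135 long-axis 9.3deg z=22.3 n=409
top b grip: c=(432.0,-5.7) 84x46 long-axis 5.6deg z=51.5 n=352
   tray: c=(431.7,-4.4) 162x134 long-axis 6.0deg z=22.8 n=391
jar [0.4718 0.2421 0.0817]
jar [ 0.4422 -0.2318  0.0813]
jar0 scene [0.4542 0.2432 0.0812]
jar0 scene [ 0.4465 -0.2353  0.0812]
jar0 top [0.4501 0.2462 0.0818]
jar0 top [ 0.4427 -0.2321  0.0816]
```

View pics/f.png

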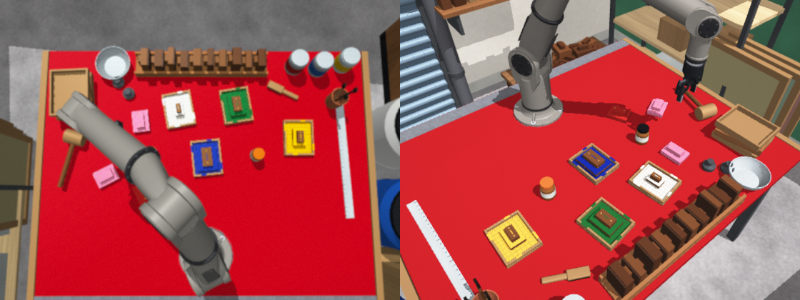

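The final picture shows all four blocks centred in their own trays, within about 1–2 mm, with the arm clear and the jars unmoved. Handing in.

```bash
python3 -c "
from rig import hand_in; print(hand_in())"
```

```text
the job is handed in; nothing more can be done
None
```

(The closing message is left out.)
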